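# Salsa bowl onto a trivet tile from the spring dispenser

### The job

Pull the top (blue) trivet tile out from under the red hood of the spring dispenser, let the next tile rise into its place, and lay the blue tile flat in the bay of the wooden tray. Then stand the empty salsa bowl upright in the middle of the blue tile. Set both down gently without dropping them, leave the other tiles in the dispenser, and do not disturb the other things on the counter.

Things in the scene. Friction and masses are not known exactly. Their poses are not given: they have to be found in the camera images.
- dispenser: Fixed grey spring dispenser, base 150 x 96 mm, 112 mm high; origin at the centre of its underside, z up, x from front to rear (front roughly towards the robot). Four tiles lie stacked in it, long sides along x, centred on its z axis. A sprung plate presses the stack up, about 6 N beyond its weight, against a red hood; the top tile's top face is at z = 106 mm.
- hood_edge (a point): Middle of the hood's front lower edge (x = +33, z = 106 mm in the dispenser; axes as the dispenser). The hood is 6 mm thick, 74 mm wide, runs 30 mm back and covers the rear 22 mm of the top tile, with a rear wall and cheeks under it. So slide the tile level along -x by over 22 mm (35 is good) before lifting; then the next tile rises 14 mm to the hood.
- front_wall (a point): Middle of the top of the dispenser's low front wall (6 mm thick, 74 mm wide), z = 86 mm in the dispenser: it holds the second tile back, and the top tile (underside at 92 mm) passes over it. Ahead of the hood the side walls, 32 to 37 mm either side of the middle, end at z = 80 mm, so the top tile's sides are bare for the fingers.
- lift (a joint): Height of the dispenser's sprung plate, m: about 0 with four tiles in, about 0.014 when the top tile is gone and the next one has risen against the hood. Spring 100 N/m, damped.
- tile1: Blue lacquered wooden trivet tile, the top one of the stack, 110 (x) x 60 (y) x 14 (z) mm, about 70 g; origin at the centre of its underside, z up. Grasp it across its 60 mm width at the middle, with the fingertips no more than about 11 mm below its top face so that the next tile is not gripped.
- tile2: Yellow tile of the same size, second in the stack (a green and a white one lie below it); origin at the centre of its underside. It starts with its underside at z = 78 mm in the dispenser frame and must end at 92 mm.
- tray: Fixed light wooden tray, 150 (x) x 110 (y) mm, 8 mm thick, with dark wooden rims and corner blocks 10 mm high around a bay for one tile; origin at the centre of its underside, z up.
- tray_bay (a point): Centre of the bay's floor, 8 mm above the tray's underside; axes as the tray. The bay is 120 mm long along x between the end rims and 72 mm wide along y between the four corner blocks (which stand only at x = 46 to 60 mm either way, y = 36 to 44 mm either way); between the blocks its long sides are open for the fingers. The tile lies with its long side along x, either way round.
- bowl: Empty green glass salsa bowl, 66 mm across at the rim, 50 mm across at the foot, 55 mm high, about 180 g, walls nearly upright above 10 mm; origin at the centre of its underside. It can be grasped from above across its outside.
- spatula: Red spatula, 280 mm long, lying on the left of the counter: leave alone. Origin under its middle.
- tongs: Steel tongs, 240 mm long, lying on the left of the counter: leave alone. Origin under their middle.
- sauce: Amber sauce bottle, 56 mm across, 160 mm high, standing at the far side: leave alone. Origin at the centre of its underside.
- mug: Terracotta mug, 80 mm across, 90 mm high, standing at the far side: leave alone. Origin at the centre of its underside.
- pepper: Dark wooden pepper mill, 52 mm across, 135 mm high, standing at the far side: leave alone. Origin at the centre of its underside.

How it is judged (in metres and radians):
On the way, in this order (a step that is already met when the one before it is completed fails the run):
1. the blue tile is out of the dispenser, above its stack or away from it, and the yellow tile has risen into its place (value of joint lift above 0.011 m and distance between tile1 and tile2 above 0.035 m and x of tile2 in the frame of dispenser between -0.012 and 0.012 m and y of tile2 in the frame of dispenser between -0.008 and 0.008 m and z of tile2 in the frame of dispenser between 0.088 and 0.096 m), for 0.2 s.
2. the blue tile lies flat in the tray's bay, let go (x of tile1 in the frame of tray_bay between -0.008 and 0.008 m and y of tile1 in the frame of tray_bay between -0.009 and 0.009 m and z of tile1 in the frame of tray_bay between -0.003 and 0.003 m and angle between the z axis of tile1 and the z axis of tray_bay, either way round below 0.05 rad and angle between the x axis of tile1 and the x axis of tray_bay, either way round below 0.2 rad and contact force between the fingers and tile1 below 0.05 N), for 0.2 s.
At the end, for the whole second after the job is handed in: Blue tile flat (3 deg) and lengthwise (11 deg) in the tray's bay, within 8 mm along, 9 mm across; yellow tile on the other two, risen to the dispenser's top (4 mm in height, 12 along, 8 across); bowl upright (3.4 deg) on the blue tile within 15 mm of its centre; all at rest (x of tile1 in the frame of tray_bay between -0.008 and 0.008 m and y of tile1 in the frame of tray_bay between -0.009 and 0.009 m and z of tile1 in the frame of tray_bay between -0.003 and 0.003 m and angle between the z axis of tile1 and the z axis of tray_bay, either way round below 0.05 rad and angle between the x axis of tile1 and the x axis of tray_bay, either way round below 0.2 rad and x of tile2 in the frame of dispenser between -0.012 and 0.012 m and y of tile2 in the frame of dispenser between -0.008 and 0.008 m and z of tile2 in the frame of dispenser between 0.088 and 0.096 m and value of joint lift between 0.011 and 0.018 m and horizontal distance between bowl and tile1 below 0.015 m and z of bowl in the frame of tile1 between 0.011 and 0.017 m and angle between bowl's own z axis and vertical below 0.06 rad and linear speed of each of bowl, tile1, tile2 below 0.02 m/s); the robot touches nothing.
It fails at once if the bowl is dropped (falls freely faster than 0.5 m/s, some 13 mm) (contact force between the fingers and bowl below 0.01 N and linear speed of bowl above 0.5 m/s).
It fails at once if the blue tile is dropped or shot out (moves freely faster than 0.6 m/s) (contact force between the fingers and tile1 below 0.01 N and linear speed of tile1 above 0.6 m/s).
It fails at once if the bowl is tipped over (angle between bowl's own z axis and vertical above 0.7 rad).
It fails at once if the spatula, tongs, sauce bottle, mug or pepper mill is moved more than 30 mm (distance of any of spatula, tongs, sauce, mug, pepper from where it was at the start of the episode above 0.03 m).
It also fails if it takes over 61 s, if anything falls off the work surface, if the arm or the gripper's body presses on something with over 40 N, if the wrist force passes 120 N, or if a joint passes its speed limit or range.

### The arm

A 6-joint arm with a two-finger parallel gripper is mounted at the origin on the work surface. World frame = base frame: x ahead of the robot, y to its left, z up, the work surface at z = 0. Lengths are in mm, angles in degrees, forces in N, time in s.
With the tool pointing down it reaches from about 250 to 800 mm from the base axis. Payload 3.9 kg.
Tool frame: the origin (TCP) lies on the centre line of the jaws, within the pads' length; the fingertips stand 22 mm ahead of it and the grasp point (between the pads) lies 3 mm ahead of it; z points along the fingers, y is the line along which they close (so a half turn about z gives the same grasp; the last joint's range is limited). The gripper opens to 85 mm and grips with 20 to 120 N. Pads are 22 mm wide; open, the fingers measure 114 mm over their backs; the gripper's body (76 mm by 85 mm) begins 54 mm behind the grasp point. The pads swing forward as they close: fully open they stand 13 mm farther back than shut.
Start: joints at [-67.036, 14.897, -7.913, 67.191, 0, 90], TCP at [204.826, -483.385, 222.904] pointing down, gripper open.
Joint ranges: [-159.42, 159.42], [-47.68, 98.78], [-73.54, 78.23], [-108.79, 121.32], [-90, 84.71], [-180, 180]. Speed limits (degrees/s): [147.25, 147.25, 180, 180, 180, 180].

### API

Orientations are given as [roll, pitch, yaw] about the fixed x, y, z axes, in that order (R = Rz(yaw) Ry(pitch) Rx(roll)).
In Python, from station import manip gives the robot as it stands.
- The arm moves only by the tool play_rows, never from a script. Its argument "increments" is a list of rows, each an object with "fingers": the closure, from 0 (fully open) to 1 (shut); "delta_pos": the shift along the tool's x, y, z in units of 60 mm (1.0 is 60 mm), a list of three; "delta_rot": the turn, a rotation vector about the tool's x, y, z in units of 8 degrees (1.0 is 8 degrees), a list of three. In form: [{"fingers": fingers, "delta_pos": [dx, dy, dz], "delta_rot": [ax, ay, az]}, ...]. A call has 1 to 8 rows; each row shifts and turns the commanded pose from where the row before left it, along the tool's axes as they then stand; what a row does not reach is not made up. A row lasts 1/8 s, in which the tool goes at most 62.5 mm and 10.7 degrees, less where a joint would pass 70% of its speed; a pose out of reach is approached as far as the arm can. A call is refused whole if a number of a shift passes 1 or a number of a turn 1, either way. A call with a gripper value outside its range is refused whole. The fingers move at their own pace and stop on an object; "newtons" is the grip in N (left out, the last holds). Time passes only in rows, so rows that do not move let the fingers close. It gives the time, the measured TCP pose, the force, the opening and the grip force at its end, in the units of the state.
- manip.get_obs(): the state, without advancing time (a new reading comes with each control period).
- manip.capture(name): name is "scene" or "side" or "wrist"; returns a dict with "color" (480x640x3 uint8, red, green, blue), "intrinsics" (3x3 intrinsics, pixels), "R" (3x3) and "t" (3): a world point X has camera coordinates R X + t. Camera axes: x right, y down, z forward; pixel columns grow to the right and rows downward; lengths in mm; the calibration is good to about 2 mm. A picture is of the moment at which its call begins. There is no depth.
- manip.hand_in(): hands the job in; it is judged then, once.
The state is a dict: "time_s": time; "joints": joint angles; "qvel": joint speeds; "joint_efforts": joint torques, N m; "tcp_pos": TCP position; "tool_rot": TCP orientation; "wrist_force": force on the tool from outside, world axes, zero at the start; "torque": the same for the moment, N m; "finger_gap": finger opening in mm; "grasp_force": force on a finger pad.
Only numpy, scipy, OpenCV 4.12 (cv2) and the standard library are available. Lean on these libraries where they do the work, as an engineer would, in place of code of your own. Each camera call takes 0.05 s, during which the arm holds its last target. There are 200 camera calls.

## Working session

There is one attempt and no reset: what is moved stays moved. The work goes in short steps, Python scripts to look and compute and a tool call to move; the robot and the scene stay as the last step left them, time stands still between calls to the robot, and variables do not carry over. Pictures are saved under pics/ and viewed, at most 10 in all, crops included, and the job is handed in when it is done.

Besides the shell and the picture viewer there is one more tool, called as a command line: name --argument value ..., lists and objects as JSON in quotes. play_rows: Moves the arm, as the interface text tells. Its arguments: {"type":"object","properties":{"increments":{"type":"array","items":{"type":"object","properties":{"fingers":{"type":"number"},"delta_pos":{"type":"array","items":{"type":"number"}},"delta_rot":{"type":"array","items":{"type":"number"}}}}},"newtons":{"type":"number"}},"required":["increments"]}

```bash
mkdir -p pics; ls; python3 - <<'E'
from station import manip
import cv2,numpy as np
o=manip.get_obs();print({k:np.round(v,2).tolist() for k,v in o.items()})
for n in["scene","side"]:
    c=manip.capture(n);cv2.imwrite(f"pics/{n}0.png",c["color"][:,:,::-1])
    np.savez(f"pics/{n}0.npz",**c);print(n,c["intrinsics"].tolist(),np.round(c["R"],3).tolist(),np.round(c["t"],1).tolist())
E
```

```text
pics
{'time_s': 0.0, 'joints': [-67.03, 14.94, -7.99, 67.19, -0.0, 90.0], 'qvel': [-0.03, 0.04, -0.05, -0.08, -0.08, -0.05], 'joint_efforts': [-0.0, -40.57, 25.39, 0.02, -0.0, 0.0], 'tcp_pos': [204.56, -482.74, 222.04], 'tool_rot': [-179.89, 0.0, 22.96], 'wrist_force': [0.4, -0.15, 0.17], 'torque': [0.01, 0.05, 0.01], 'grasp_force': 0.0, 'finger_gap': 85.47}
scene [[550.4033564332789, 0.0, 325.37827714714206], [0.0, 550.4033564332789, 251.54445848204494], [0.0, 0.0, 1.0]] [[0.64, 0.768, 0.011], [0.598, -0.489, -0.635], [-0.482, 0.413, -0.773]] [-497.7, -235.6, 1658.3]
side [[536.8039872080202, 0.0, 318.28338583172103], [0.0, 536.8039872080202, 239.157755544049], [0.0, 0.0, 1.0]] [[-0.941, -0.338, -0.011], [-0.254, 0.728, -0.637], [0.223, -0.597, -0.771]] [588.3, 106.3, 1354.0]
```

View pics/scene0.png

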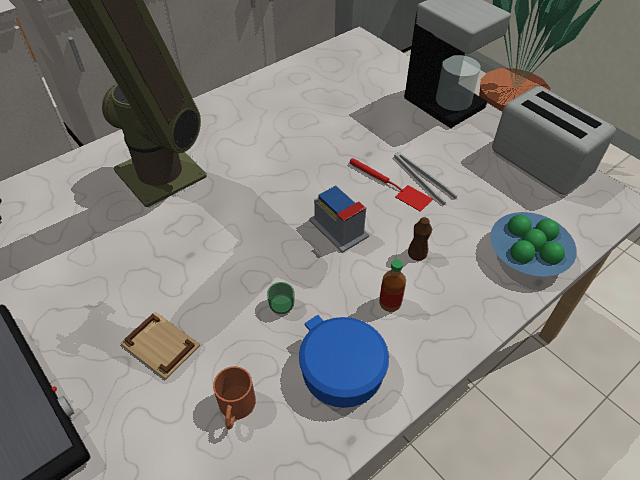

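View pics/side0.png

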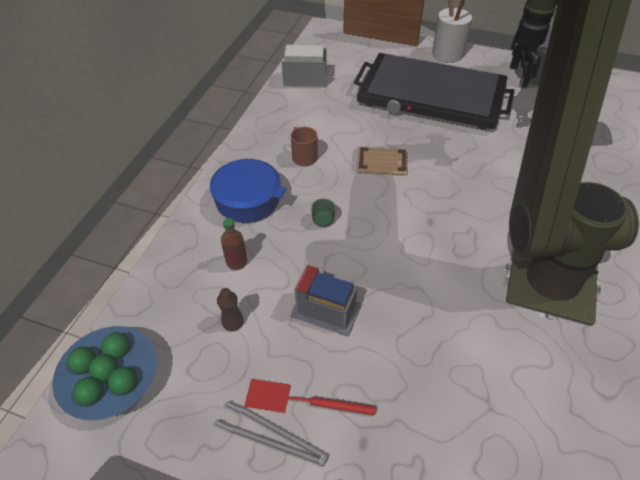

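The scene view shows the blue tile at about (338,200) with the hood at (350,211), the tray at (160,345) and the bowl at (281,297). In the side view the same things are at (331,290), (310,280), (383,160) and (323,212).

```bash
cat > h.py <<'E'
import numpy as np,cv2
def plane(c,uv,z):
    uv=np.atleast_2d(np.asarray(uv,float));K,R,t=c["intrinsics"],c["R"],np.asarray(c["t"]).ravel()
    d=(np.linalg.inv(K)@np.c_[uv,np.ones(len(uv))].T).T@R; C=-R.T@t
    return C+d*((z-C[2])/d[:,2])[:,None]
def proj(c,X):
    p=np.atleast_2d(X)@c["R"].T+np.asarray(c["t"]).ravel();p=p@c["intrinsics"].T
    return p[:,:2]/p[:,2:]
def blob(c,box,f):
    "largest contour where f(H,S,V) holds in box u0,v0,u1,v1"
    u0,v0,u1,v1=box;h=cv2.cvtColor(np.ascontiguousarray(c["color"][v0:v1,u0:u1]),cv2.COLOR_RGB2HSV).astype(int)
    m=f(h[...,0],h[...,1],h[...,2]).astype(np.uint8)*255
    k=cv2.findContours(m,cv2.RETR_EXTERNAL,cv2.CHAIN_APPROX_NONE)[0]
    return max(k,key=cv2.contourArea)[:,0,:]+[u0,v0]
def rect(P):
    r=cv2.minAreaRect(P[:,:2].astype(np.float32));(x,y),(w,h),a=r
    if w<h:w,h,a=h,w,a+90
    return np.round([x,y,w,h,(a+90)%180-90],1)
blue=lambda h,s,v:(h>100)&(h<125)&(s>120)&(v>40)
red=lambda h,s,v:((h<6)|(h>174))&(s>170)&(v>70)
wood=lambda h,s,v:(h>5)&(h<28)&(s>60)
green=lambda h,s,v:(h>50)&(h<90)&(s>60)
E
python3 - <<'E'
from h import *
B={"scene":dict(tile=(310,180,372,225),tray=(105,300,215,390),bowl=(258,270,305,325)),"side":dict(tile=(290,262,362,312),tray=(345,138,418,182),bowl=(302,192,345,232))}
for n in B:
    c=dict(np.load(f"pics/{n}0.npz"));b=B[n]
    print(n,"tile",rect(plane(c,blob(c,b["tile"],blue),106)))
    p=blob(c,b["tile"],red);print(" hood",rect(plane(c,p,112)),len(p))
    p=blob(c,b["tray"],wood);print(" tray",p.min(0),p.max(0),[rect(plane(c,p,z)) for z in(8,18)])
    p=blob(c,b["bowl"],green);q=p.min(0),p.max(0);print(" bowl",q,[rect(plane(c,p,z)) for z in(0,27,55)])
E
```

```text
scene tile [495.8 267.8  84.2  64.9  -1.9]
 hood [556.3 268.   72.7  28.8  86.8] 59
 tray [121 312] [199 378] [array([ 522.9, -290.2,  152.9,  110.5,   13.9]), array([ 529.4, -291.4,  151.5,  109.5,   13.9])]
 bowl (array([267, 282]), array([293, 313])) [array([590.8,   7.4,  94.3,  65.5, -37.7]), array([606.6,  -2.7,  92.1,  63.9, -37.7]), array([623.1, -13.2,  89.8,  62.3, -37.7])]
side tile [492.2 275.9  40.5  39.3  54.7]Traceback (most recent call last):
  File "<stdin>", line 6, in <module>
  File "h.py", line 14, in blob
    return max(k,key=cv2.contourArea)[:,0,:]+[u0,v0]
           ~~~^^^^^^^^^^^^^^^^^^^^^^^
ValueError: max() iterable argument is empty
```

play_rows --increments '[{"fingers":0,"delta_pos":[0.78,-0.167,-0.19],"delta_rot":[0,0,0]},{"fingers":0,"delta_pos":[0.78,-0.167,-0.19],"delta_rot":[0,0,0]},{"fingers":0,"delta_pos":[0.78,-0.167,-0.19],"delta_rot":[0,0,0]},{"fingers":0,"delta_pos":[0.78,-0.167,-0.19],"delta_rot":[0,0,0]},{"fingers":0,"delta_pos":[0.78,-0.167,-0.19],"delta_rot":[0,0,0]},{"fingers":0,"delta_pos":[0.78,-0.167,-0.19],"delta_rot":[0,0,0]},{"fingers":0,"delta_pos":[0.78,-0.167,-0.19],"delta_rot":[0,0,0]},{"fingers":0,"delta_pos":[0,0,0],"delta_rot":[0,0,1]}]'

```text
time_s: 1.1
tcp_pos: [481.9, -289.1, 302.7]
tool_rot: [180.0, -0.1, 15.0]
wrist_force: [-1.0, -0.8, -0.6]
finger_gap: 85.2
grasp_force: 0.0
```

```bash
python3 - <<'E'
from station import manip
from h import *
o=manip.get_obs();print(o["tcp_pos"],o["tool_rot"])
c=manip.capture("wrist");cv2.imwrite("pics/w1.png",c["color"][:,:,::-1]);np.savez("pics/w1.npz",**c)
print(c["intrinsics"],c["R"],-c["R"].T@c["t"])
E
```

```text
[ 481.92992697 -289.10402042  302.74121808] [ 1.79989402e+02 -6.88185851e-02  1.50093432e+01]
[[385.22789253   0.         320.11460855]
 [  0.         385.22789253 236.47052955]
 [  0.           0.           1.        ]] [[ 2.59265310e-01 -9.65806078e-01 -3.45020970e-04]
 [-9.33337672e-01 -2.50641163e-01  2.57021006e-01]
 [-2.48318926e-01 -6.63146097e-02 -9.66405755e-01]] [ 545.19920162 -271.00933104  454.21086859]
```

View pics/w1.png

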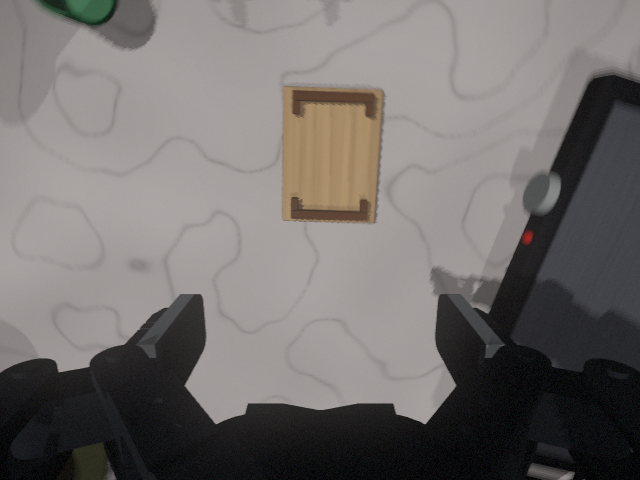

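The wrist view shows the whole tray, centred near (333,155), with the long axis along the tool x. The dark end rims are at about (334,97) and (330,215).

```bash
python3 - <<'E'
from h import *
c=dict(np.load("pics/w1.npz"))
box=(260,70,405,245)
print("tray",rect(plane(c,blob(c,box,wood),8)))
h=cv2.cvtColor(c["color"],cv2.COLOR_RGB2HSV).astype(int)
m=((h[...,0]<28)&(h[...,1]>70)&(h[...,2]<115)).astype(np.uint8)
m[:70]=0;m[245:]=0;m[:,:260]=0;m[:,405:]=0
k=[x for x in cv2.findContours(m,0,1)[0] if cv2.contourArea(x)>80]
print([(len(x),rect(plane(c,x[:,0],18))) for x in k])
print("rims",rect(plane(c,np.vstack(k)[:,0],18)))
s=dict(np.load("pics/scene0.npz"));print("scene tray",rect(plane(s,blob(s,(105,300,215,390),wood),8)))
E
```

```text
tray [ 523.5 -289.   149.3  108.8   13.4]
[(211, array([ 467.7, -303.8,   90.6,   25.5,  -76.7])), (233, array([ 579.3, -278. ,   89.9,   26.6,  -76.5]))]
rims [ 523.6 -290.7  140.3   90.6   13.2]
scene tray [ 522.9 -290.2  152.9  110.5   13.9]
```

play_rows --increments '[{"fingers":0,"delta_pos":[0.436,-0.88,0],"delta_rot":[0,0,0]},{"fingers":0,"delta_pos":[0.436,-0.88,0],"delta_rot":[0,0,0]},{"fingers":0,"delta_pos":[0.436,-0.88,0],"delta_rot":[0,0,0]},{"fingers":0,"delta_pos":[0.436,-0.88,0],"delta_rot":[0,0,0]},{"fingers":0,"delta_pos":[0.436,-0.88,0],"delta_rot":[0,0,0]},{"fingers":0,"delta_pos":[0,0,0],"delta_rot":[0,0,0]}]'

```text
time_s: 1.9
tcp_pos: [537.3, 1.1, 302.0]
tool_rot: [-179.9, 0.0, 15.4]
wrist_force: [-0.7, -0.4, 0.2]
finger_gap: 85.2
grasp_force: 0.0
```

```bash
python3 - <<'E'
from station import manip
from h import *
o=manip.get_obs();print(o["tcp_pos"],o["tool_rot"])
c=manip.capture("wrist");cv2.imwrite("pics/w2.png",c["color"][:,:,::-1]);np.savez("pics/w2.npz",**c)
E
```

```text
[537.29690587   1.09018212 302.0490319 ] [-1.79942667e+02  4.70574435e-02  1.53784184e+01]
```

View pics/w2.png

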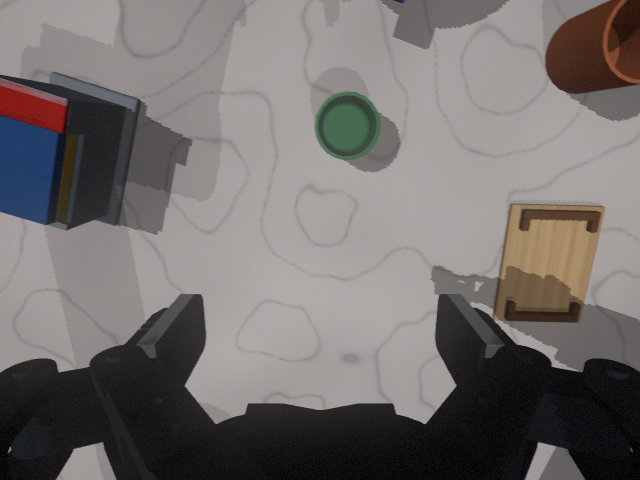

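play_rows --increments '[{"fingers":0,"delta_pos":[-0.12,-0.96,-0.09],"delta_rot":[0,0,0]},{"fingers":0,"delta_pos":[-0.12,-0.96,-0.09],"delta_rot":[0,0,0]},{"fingers":0,"delta_pos":[-0.12,-0.96,-0.09],"delta_rot":[0,0,0]},{"fingers":0,"delta_pos":[-0.12,-0.96,-0.09],"delta_rot":[0,0,0]},{"fingers":0,"delta_pos":[-0.12,-0.96,-0.09],"delta_rot":[0,0,0]},{"fingers":0,"delta_pos":[0,0,0],"delta_rot":[0,0,1]},{"fingers":0,"delta_pos":[0,0,0],"delta_rot":[0,0,1]},{"fingers":0,"delta_pos":[0,0,0],"delta_rot":[0,0,0.25]}]'

```text
time_s: 2.95
tcp_pos: [464.8, 114.4, 332.8]
tool_rot: [-172.7, 1.7, 8.9]
wrist_force: [0.3, -0.0, 0.1]
finger_gap: 85.3
grasp_force: 0.0
```

```bash
python3 - <<'E'
from station import manip
from h import *
o=manip.get_obs();print(o["tcp_pos"],o["tool_rot"])
c=manip.capture("wrist");cv2.imwrite("pics/w3.png",c["color"][:,:,::-1]);np.savez("pics/w3.npz",**c)
E
```

```text
[464.8191449  114.38019547 332.76070901] [-172.65526939    1.6862526     8.92556132]
```

View pics/w3.png

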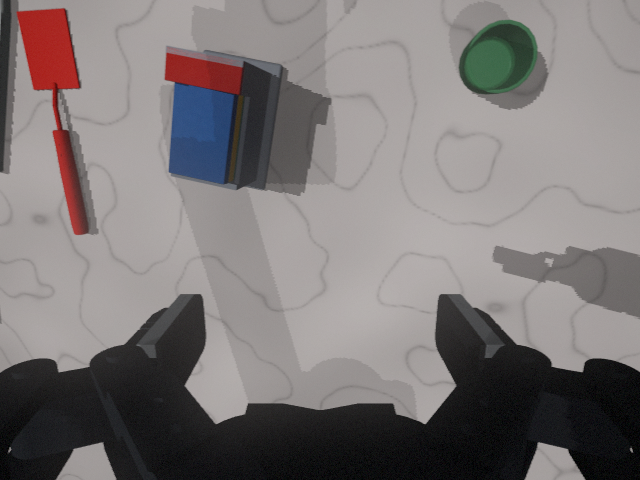

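w2 shows the bowl ring centred near (347,126). w3 shows the blue tile at (203,132), the hood at (204,72) and the dispenser's base corner at (285,68). The move fell short and the tool is tilted about 7°, so I'm checking the joints while measuring.

```bash
python3 - <<'E'
from station import manip
from h import *
o=manip.get_obs();print(np.round(o["joints"],1),np.round(o["qvel"],1),o["tcp_pos"],o["tool_rot"])
c=dict(np.load("pics/w2.npz"));p=blob(c,(300,80,395,172),lambda h,s,v:(h>50)&(h<90)&(s>90))
print("bowl",p.min(0),p.max(0),rect(plane(c,p,55)),cv2.minEnclosingCircle(plane(c,p,55)[:,:2].astype(np.float32)))
c=dict(np.load("pics/w3.npz"))
p=blob(c,(450,5,555,110),lambda h,s,v:(h>50)&(h<90)&(s>90));P=plane(c,p,55)[:,:2].astype(np.float32)
print("bowl w3",rect(P),cv2.minEnclosingCircle(P))
p=blob(c,(155,40,300,195),blue);print("tile",rect(plane(c,p,106)),cv2.approxPolyDP(p.reshape(-1,1,2),5,True)[:,0].tolist())
p=blob(c,(155,40,300,195),red);print("hood",rect(plane(c,p,112)),cv2.approxPolyDP(p.reshape(-1,1,2),3,True)[:,0].tolist())
E
```

```text
[  8.8  10.1   1.6  83.2   7.3 179.9] [ 2.7 -0.1  0.1 -0.4  0.7  0.4] [464.89805463 114.36067207 332.71780572] [-172.6736608     1.68987867    8.9166465 ]
bowl [351 108] [359 123] [625.7  -7.9  14.3   5.3 -11.1] ((625.7322387695312, -7.687560081481934), 7.300503253936768)
bowl w3 [614.2  -3.3  63.7  63.5  -6.3] ((613.202880859375, -2.672030448913574), 33.277687072753906)
tile [499.1 270.5  87.1  61.9  -2.4] [[175, 83], [169, 171], [222, 183], [235, 95]]
hood [555.  269.4  73.   23.3  87.8] [[167, 53], [166, 79], [238, 93], [242, 68]]
```

play_rows --increments '[{"fingers":0,"delta_pos":[0,0,0],"delta_rot":[0,0,0]}]'

```text
time_s: 3.12
tcp_pos: [464.6, 116.9, 332.9]
tool_rot: [-172.6, 1.6, 9.2]
wrist_force: [1.0, 0.8, 0.3]
finger_gap: 85.2
grasp_force: 0.0
```

```bash
python3 - <<'E'
from station import manip
from h import *
o=manip.get_obs();print(np.round(o["joints"],1),np.round(o["qvel"],1),o["tcp_pos"],o["tool_rot"])
E
```

```text
[  9.1  10.1   1.6  83.2   7.4 179.9] [ 1.5 -0.   0.1 -0.  -0.   0.2] [464.61970006 116.94068264 332.93051101] [-172.61515615    1.64725658    9.15936191]
```

play_rows --increments '[{"fingers":0,"delta_pos":[0,0,0],"delta_rot":[0,0,-1]},{"fingers":0,"delta_pos":[0,0,0],"delta_rot":[0,0,-1]},{"fingers":0,"delta_pos":[0,0,0],"delta_rot":[0,0,-1]},{"fingers":0,"delta_pos":[0,0,0],"delta_rot":[0,0,-1]},{"fingers":0,"delta_pos":[0,0,0],"delta_rot":[0,0,-1]},{"fingers":0,"delta_pos":[0,0,0],"delta_rot":[0,0,-1]},{"fingers":0,"delta_pos":[0,0,0],"delta_rot":[0,0,-1]},{"fingers":0,"delta_pos":[0,0,0],"delta_rot":[0,0,-1]}]'

```text
time_s: 4.12
tcp_pos: [464.3, 118.5, 333.0]
tool_rot: [-175.3, -5.9, 73.3]
wrist_force: [0.1, 0.0, -0.2]
finger_gap: 85.4
grasp_force: 0.0
```

play_rows --increments '[{"fingers":0,"delta_pos":[0,0,0],"delta_rot":[0,0,-1]},{"fingers":0,"delta_pos":[0,0,0],"delta_rot":[0,0,-1]},{"fingers":0,"delta_pos":[0,0,0],"delta_rot":[0,0,-1]},{"fingers":0,"delta_pos":[0,0,0],"delta_rot":[0,0,-1]},{"fingers":0,"delta_pos":[0,0,0],"delta_rot":[0,0,-1]},{"fingers":0,"delta_pos":[0,0,0],"delta_rot":[0,0,-1]},{"fingers":0,"delta_pos":[0,0,0],"delta_rot":[0,0,-1]},{"fingers":0,"delta_pos":[0,0,0],"delta_rot":[0,0,-1]}]'

```text
time_s: 5.12
tcp_pos: [464.3, 118.5, 333.0]
tool_rot: [176.7, -6.8, 137.7]
wrist_force: [-0.7, -0.8, -1.0]
finger_gap: 85.3
grasp_force: 0.0
```

play_rows --increments '[{"fingers":0,"delta_pos":[0,0,0],"delta_rot":[0,0,-1]},{"fingers":0,"delta_pos":[0,0,0],"delta_rot":[0,0,-1]},{"fingers":0,"delta_pos":[0,0,0],"delta_rot":[0,0,-1]},{"fingers":0,"delta_pos":[0,0,0],"delta_rot":[0,0,0]}]'

```text
time_s: 5.62
tcp_pos: [464.4, 118.4, 333.0]
tool_rot: [174.3, -4.9, 161.4]
wrist_force: [0.2, -0.8, 0.2]
finger_gap: 85.2
grasp_force: 0.0
```

```bash
cat > go.py <<'E'
import sys
from station import manip
import numpy as np
from scipy.spatial.transform import Rotation as Rn
def go(x,y,z,yaw):
    o=manip.get_obs();R=Rn.from_euler("xyz",o["tool_rot"],degrees=True);D=Rn.from_euler("xyz",[180,0,yaw],degrees=True)
    d=np.array([x,y,z])-o["tcp_pos"];r=(R.inv()*D).as_rotvec(degrees=True)/8
    print("j",np.round(o["joints"],1),"tcp",np.round(o["tcp_pos"],1),np.round(o["tool_rot"],2),"F",np.round(o["wrist_force"],1),"gap",round(float(o["finger_gap"]),1))
    print("pos in tool now",np.round(R.inv().apply(d)/60,3),"pos after turn",np.round(D.inv().apply(d)/60,3),"rot",np.round(r,3))
if __name__=="__main__":go(*map(float,sys.argv[1:]))
E
python3 go.py 575 272 300 177.6
```

```text
j [ 9.2 10.1  1.7 83.2  7.4 28. ] tcp [464.4 118.4 333. ] [174.25  -4.91 161.37] F [ 0.2 -0.8  0.2] gap 85.2
pos in tool now [-0.972  2.953  0.768] pos after turn [-1.735  2.636  0.55 ] rot [ 0.8   -0.508 -2.057]
```

play_rows --increments '[{"fingers":0,"delta_pos":[0,0,0],"delta_rot":[0.267,-0.169,-0.686]},{"fingers":0,"delta_pos":[0,0,0],"delta_rot":[0.267,-0.169,-0.686]},{"fingers":0,"delta_pos":[0,0,0],"delta_rot":[0.267,-0.169,-0.686]},{"fingers":0,"delta_pos":[-0.434,0.659,0.137],"delta_rot":[0,0,0]},{"fingers":0,"delta_pos":[-0.434,0.659,0.137],"delta_rot":[0,0,0]},{"fingers":0,"delta_pos":[-0.434,0.659,0.137],"delta_rot":[0,0,0]},{"fingers":0,"delta_pos":[-0.434,0.659,0.137],"delta_rot":[0,0,0]},{"fingers":0,"delta_pos":[0,0,0],"delta_rot":[0,0,0]}]'

```text
time_s: 6.62
tcp_pos: [576.0, 274.1, 297.1]
tool_rot: [-179.9, -0.2, 177.7]
wrist_force: [-0.7, -0.1, -0.4]
finger_gap: 85.6
grasp_force: 0.0
```

```bash
python3 - <<'E'
from station import manip
from h import *
c=manip.capture("wrist");cv2.imwrite("pics/w4.png",c["color"][:,:,::-1]);np.savez("pics/w4.npz",**c)
o=manip.get_obs();print(o["tcp_pos"],o["tool_rot"])
c2=dict(np.load("pics/w2.npz"));p=blob(c2,(300,80,395,172),lambda h,s,v:(h>50)&(h<90)&(s>50));P=plane(c2,p,55)[:,:2].astype(np.float32)
print("bowl w2",rect(P),cv2.minEnclosingCircle(P))
print(np.round(proj(c,[[510,270,106],[450,270,0],[585,270,0],[543,270,106]])))
E
```

```text
[575.12092676 272.53525831 298.2947559 ] [-1.79909574e+02 -1.39267787e-01  1.77630501e+02]
bowl w2 [614.4  -4.1  64.2  63.4 -31.1] ((614.4138793945312, -4.265307903289795), 32.39207458496094)
[[311. 133.]
 [310.  76.]
 [316. 199.]
 [313. 171.]]
```

View pics/w4.png

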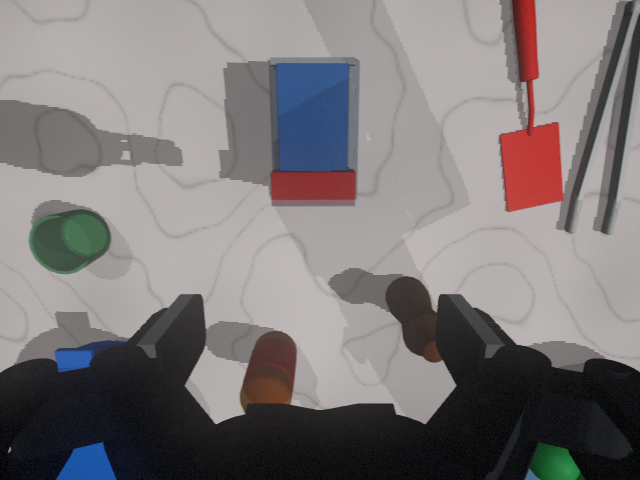

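The blue tile occupies about (276..350, 63..172) and the hood is the red strip at (272..356, 171..200). The fingertips look clear of the bottle and the pepper mill at this height. Next I measure the tile.

```bash
python3 - <<'E'
from h import *
c=dict(np.load("pics/w4.npz"))
p=blob(c,(260,50,370,215),lambda h,s,v:(h>100)&(h<125)&(s>110)&(v>30));P=plane(c,p,106);print("tile",rect(P))
p=blob(c,(260,50,370,215),lambda h,s,v:((h<8)|(h>172))&(s>150)&(v>60));print("hood",rect(plane(c,p,112)))
E
python3 go.py 510 270 170 177.6
```

```text
tile [498.6 271.9  86.3  59.4  -2.2]
hood [554.2 269.9  71.6  22.7  87.7]
j [25.4 25.9 19.8 84.1 -0.  27.7] tcp [575.1 272.5 298.3] [-1.7991e+02 -1.4000e-01  1.7763e+02] F [-0.9 -0.3 -0.1] gap 85.3
pos in tool now [ 1.077 -0.084  2.141] pos after turn [ 1.083 -0.088  2.138] rot [-0.011 -0.017  0.004]
```

```bash
python3 - <<'E'
import cv2,numpy as np
a=cv2.imread("pics/w1.png")[280:480,0:230];a=cv2.resize(a,None,fx=3,fy=3,interpolation=cv2.INTER_CUBIC)
cv2.imwrite("pics/w1crop.png",np.clip((a/255.)**.5*255,0,255).astype(np.uint8))
E
```

```text
(no output)
```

View pics/w1crop.png

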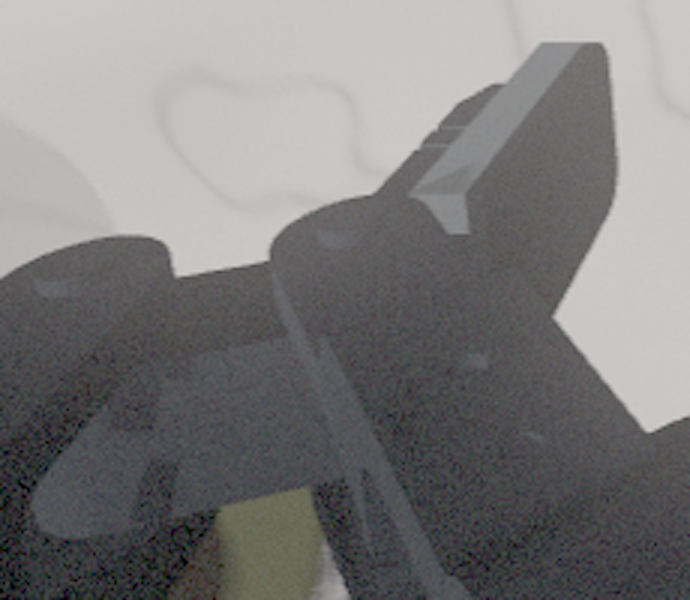

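The crop shows the left pad's tip corner at full-image (193,294), which implies open tips well behind where I expected. I'll check that with the two fixed cameras.

```bash
python3 - <<'E'
from station import manip
from h import *
o=manip.get_obs();T=o["tcp_pos"];y=np.radians(o["tool_rot"][2]);ty=np.array([np.sin(y),-np.cos(y),0])
L=[]
for n in("scene","side"):
    c=manip.capture(n);np.savez(f"pics/{n}1.npz",**c);im=c["color"][:,:,::-1].copy()
    q=proj(c,[T])[0].astype(int);u,v=max(q[0]-50,0),max(q[1]-60,0)
    a=cv2.resize(im[v:v+120,u:u+100],None,fx=4,fy=4,interpolation=cv2.INTER_CUBIC)
    a=np.clip((a/255.)**.6*255,0,255).astype(np.uint8)
    for dz,col in((-22,(0,0,255)),(0,(0,255,255)),(9,(0,255,0)),(22,(255,0,0))):
        for s in(-1,1):
            p=(proj(c,[T+s*ty*42.6-[0,0,dz]])[0]-[u,v])*4;cv2.circle(a,tuple(int(x) for x in p),4,col,1)
    L.append(a)
cv2.imwrite("pics/tips.png",np.hstack(L))
E
```

```text
(no output)
```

View pics/tips.png

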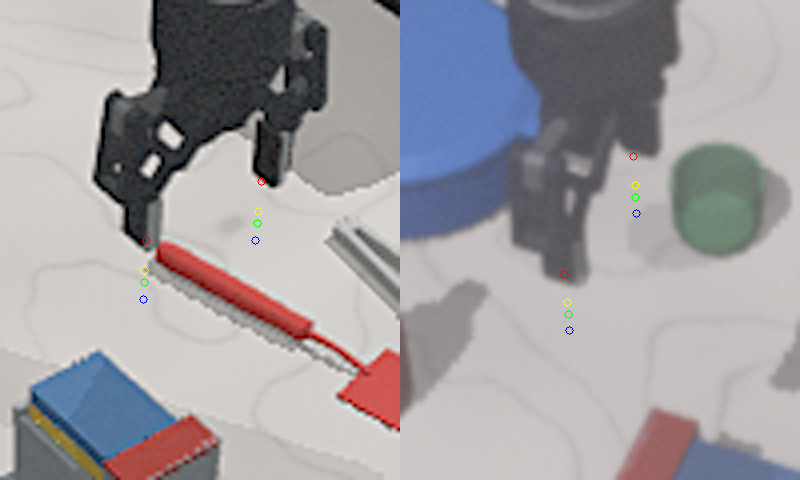

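All three cameras agree that the open fingertips end about 20 mm above the reported TCP, not 9–22 mm below it. The true tip offset needs measuring near grasp width, so I'll hover above the tile with the fingers partly closed, at a height that is safe under either reading.

play_rows --increments '[{"fingers":0.2,"delta_pos":[0.271,-0.018,0.617],"delta_rot":[0,0,0]},{"fingers":0.2,"delta_pos":[0.271,-0.018,0.617],"delta_rot":[0,0,0]},{"fingers":0.2,"delta_pos":[0.271,-0.018,0.617],"delta_rot":[0,0,0]},{"fingers":0.2,"delta_pos":[0.271,-0.018,0.617],"delta_rot":[0,0,0]},{"fingers":0.2,"delta_pos":[0,0,0],"delta_rot":[0,0,0]},{"fingers":0.2,"delta_pos":[0,0,0],"delta_rot":[0,0,0]}]'

```text
time_s: 7.52
tcp_pos: [511.8, 269.8, 154.4]
tool_rot: [179.9, 0.2, 177.5]
wrist_force: [0.4, 0.1, 0.5]
finger_gap: 68.2
grasp_force: 0.0
```

```bash
python3 - <<'E'
from station import manip
from h import *
c=manip.capture("wrist");o=manip.get_obs();T=o["tcp_pos"];g=o["finger_gap"];print(T,o["tool_rot"],g)
np.savez("pics/w5.npz",**c);y=np.radians(o["tool_rot"][2]);tx=np.array([np.cos(y),np.sin(y),0]);ty=np.array([np.sin(y),-np.cos(y),0])
im=np.clip((c["color"][:,:,::-1]/255.)**.6*255,0,255).astype(np.uint8)
for dz,col in((-22,(0,0,255)),(-12,(255,0,255)),(0,(0,255,255)),(17,(0,255,0))):
    for s in(-1,1):
        for x in(-11,11):cv2.circle(im,tuple(int(v) for v in proj(c,[T+s*ty*g/2+tx*x-[0,0,dz]])[0]),2,col,-1)
cv2.imwrite("pics/w5.png",im)
E
```

```text
[512.57851996 270.1708641  154.81933561] [179.86109594   0.27989228 177.53310748] 68.51410340689776
```

View pics/w5.png

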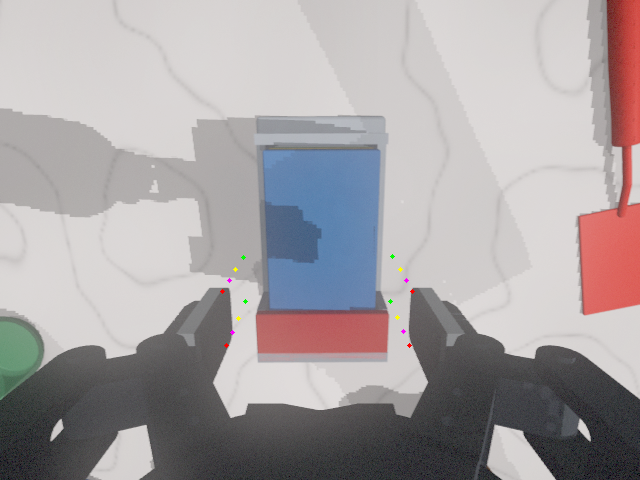

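The pad tips at 68 mm gap appear around (226,288) and (412,288). That is between the −22 and −12 mm marks, so the tip sits about 15 mm behind the reported TCP. I'll confirm with a guarded touch on the hood's top (z = 112), fingers set at the grasp width.

play_rows --increments '[{"fingers":0.3,"delta_pos":[-0.25,0,0],"delta_rot":[0,0,0]},{"fingers":0.3,"delta_pos":[-0.25,0,0],"delta_rot":[0,0,0]},{"fingers":0.3,"delta_pos":[-0.25,0.02,0],"delta_rot":[0,0,0]},{"fingers":0.3,"delta_pos":[0,0,0.1],"delta_rot":[0,0,0]},{"fingers":0.3,"delta_pos":[0,0,0.1],"delta_rot":[0,0,0]},{"fingers":0.3,"delta_pos":[0,0,0.1],"delta_rot":[0,0,0]},{"fingers":0.3,"delta_pos":[0,0,0.1],"delta_rot":[0,0,0]},{"fingers":0.3,"delta_pos":[0,0,0],"delta_rot":[0,0,0]}]'

```text
time_s: 8.57
tcp_pos: [554.5, 268.7, 127.4]
tool_rot: [-180.0, -0.1, 177.6]
wrist_force: [-0.1, 0.8, -0.1]
finger_gap: 59.9
grasp_force: 0.0
```

play_rows --increments '[{"fingers":0.3,"delta_pos":[0,0,0.03],"delta_rot":[0,0,0]},{"fingers":0.3,"delta_pos":[0,0,0.03],"delta_rot":[0,0,0]},{"fingers":0.3,"delta_pos":[0,0,0],"delta_rot":[0,0,0]}]'

```text
time_s: 8.95
tcp_pos: [555.2, 268.8, 124.4]
tool_rot: [-180.0, 0.0, 177.6]
wrist_force: [-1.1, -0.1, -0.2]
finger_gap: 59.5
grasp_force: 0.0
```

The stated offset would already be in contact here, and there is no force. I'll continue down.

play_rows --increments '[{"fingers":0.3,"delta_pos":[0,0,0.05],"delta_rot":[0,0,0]},{"fingers":0.3,"delta_pos":[0,0,0.05],"delta_rot":[0,0,0]},{"fingers":0.3,"delta_pos":[0,0,0.05],"delta_rot":[0,0,0]},{"fingers":0.3,"delta_pos":[0,0,0.05],"delta_rot":[0,0,0]},{"fingers":0.3,"delta_pos":[0,0,0.05],"delta_rot":[0,0,0]},{"fingers":0.3,"delta_pos":[0,0,0],"delta_rot":[0,0,0]}]'

```text
time_s: 9.7
tcp_pos: [555.0, 268.7, 109.0]
tool_rot: [-180.0, -0.0, 177.6]
wrist_force: [-0.1, -0.6, -0.2]
finger_gap: 59.6
grasp_force: 0.0
```

play_rows --increments '[{"fingers":0.3,"delta_pos":[0,0,0.03],"delta_rot":[0,0,0]},{"fingers":0.3,"delta_pos":[0,0,0.03],"delta_rot":[0,0,0]},{"fingers":0.3,"delta_pos":[0,0,0],"delta_rot":[0,0,0]}]'

```text
time_s: 10.07
tcp_pos: [555.1, 268.8, 105.7]
tool_rot: [-180.0, -0.0, 177.6]
wrist_force: [-0.5, 0.2, -0.1]
finger_gap: 59.7
grasp_force: 0.0
```

play_rows --increments '[{"fingers":0.3,"delta_pos":[0,0,0.03],"delta_rot":[0,0,0]},{"fingers":0.3,"delta_pos":[0,0,0],"delta_rot":[0,0,0]}]'

```text
time_s: 10.32
tcp_pos: [555.1, 268.8, 103.9]
tool_rot: [-180.0, -0.0, 177.6]
wrist_force: [0.3, -0.0, -0.1]
finger_gap: 59.9
grasp_force: 0.0
```

play_rows --increments '[{"fingers":0.3,"delta_pos":[0,0,0.03],"delta_rot":[0,0,0]},{"fingers":0.3,"delta_pos":[0,0,0],"delta_rot":[0,0,0]}]'

```text
time_s: 10.58
tcp_pos: [555.1, 268.8, 102.0]
tool_rot: [-180.0, -0.0, 177.6]
wrist_force: [-0.5, 0.3, 0.1]
finger_gap: 59.4
grasp_force: 0.0
```

play_rows --increments '[{"fingers":0.3,"delta_pos":[0,0,0.03],"delta_rot":[0,0,0]},{"fingers":0.3,"delta_pos":[0,0,0],"delta_rot":[0,0,0]}]'

```text
time_s: 10.82
tcp_pos: [555.1, 268.8, 100.2]
tool_rot: [-180.0, -0.0, 177.6]
wrist_force: [0.4, 0.7, -0.9]
finger_gap: 59.8
grasp_force: 0.0
```

play_rows --increments '[{"fingers":0.3,"delta_pos":[0,0,0.02],"delta_rot":[0,0,0]},{"fingers":0.3,"delta_pos":[0,0,0],"delta_rot":[0,0,0]}]'

```text
time_s: 11.08
tcp_pos: [555.2, 268.8, 99.1]
tool_rot: [-180.0, -0.0, 177.6]
wrist_force: [-0.4, -0.7, -0.2]
finger_gap: 59.9
grasp_force: 0.0
```

play_rows --increments '[{"fingers":0.3,"delta_pos":[0,0,0.02],"delta_rot":[0,0,0]},{"fingers":0.3,"delta_pos":[0,0,0],"delta_rot":[0,0,0]}]'

```text
time_s: 11.32
tcp_pos: [555.3, 268.9, 98.6]
tool_rot: [180.0, 0.0, 177.6]
wrist_force: [-0.9, -0.1, 4.2]
finger_gap: 59.8
grasp_force: 2.1
```

Contact came at TCP z ≈ 98.8, so at this width the tips sit 13.2 mm behind the reported TCP. For tips at z = 98, the TCP goes to 85.

play_rows --increments '[{"fingers":0.3,"delta_pos":[0,0,-0.225],"delta_rot":[0,0,0]},{"fingers":0,"delta_pos":[0,0,-0.225],"delta_rot":[0,0,0]},{"fingers":0,"delta_pos":[0.25,0,0],"delta_rot":[0,0,0]},{"fingers":0,"delta_pos":[0.25,0.01,0],"delta_rot":[0,0,0]},{"fingers":0,"delta_pos":[0.25,0,0],"delta_rot":[0,0,0]},{"fingers":0,"delta_pos":[0,0,0.2],"delta_rot":[0,0,0]},{"fingers":0,"delta_pos":[0,0,0.2],"delta_rot":[0,0,0]},{"fingers":0,"delta_pos":[0,0,0],"delta_rot":[0,0,0]}]'

```text
time_s: 12.32
tcp_pos: [509.5, 270.7, 99.1]
tool_rot: [-179.9, -0.1, 177.6]
wrist_force: [0.7, 0.5, -0.4]
finger_gap: 85.2
grasp_force: 0.0
```

```bash
python3 - <<'E'
from station import manip
from h import *
c=manip.capture("wrist");np.savez("pics/w6.npz",**c);cv2.imwrite("pics/w6.png",c["color"][:,:,::-1])
p=blob(c,(230,90,420,340),lambda h,s,v:(h>100)&(h<125)&(s>110)&(v>30));P=plane(c,p,106);print("tile",rect(P),p.min(0),p.max(0))
E
python3 go.py 510 271.3 85 177.7
```

```text
tile [490.9 272.6  73.5  59.4  -2.1] [239 161] [399 339]
j [ 28.   24.4 -12.8  52.9  -0.   30.4] tcp [510.  271.   99.8] [-1.7993e+02 -9.0000e-02  1.7757e+02] F [0.2 0.6 0. ] gap 85.3
pos in tool now [-0.     0.006  0.247] pos after turn [0.    0.006 0.247] rot [-0.009 -0.011 -0.016]
```

play_rows --increments '[{"fingers":0,"delta_pos":[0,0.012,0.12],"delta_rot":[0,0,0]},{"fingers":0,"delta_pos":[0,0,0.125],"delta_rot":[0,0,0]},{"fingers":0,"delta_pos":[0,0,0],"delta_rot":[0,0,0]},{"fingers":0.6,"delta_pos":[0,0,0],"delta_rot":[0,0,0]},{"fingers":0.6,"delta_pos":[0,0,0],"delta_rot":[0,0,0]},{"fingers":0.6,"delta_pos":[0,0,0],"delta_rot":[0,0,0]},{"fingers":0.6,"delta_pos":[0,0,0],"delta_rot":[0,0,0]},{"fingers":0.6,"delta_pos":[0,0,0],"delta_rot":[0,0,0]}]' --newtons 50

```text
time_s: 13.38
tcp_pos: [510.5, 271.8, 87.1]
tool_rot: [-180.0, 0.1, 177.6]
wrist_force: [-1.2, -3.0, 5.8]
finger_gap: 58.1
grasp_force: 54.9
```

play_rows --increments '[{"fingers":0.6,"delta_pos":[0.1,0,0],"delta_rot":[0,0,0]},{"fingers":0.6,"delta_pos":[0.1,0,0],"delta_rot":[0,0,0]},{"fingers":0.6,"delta_pos":[0.1,0,0],"delta_rot":[0,0,0]},{"fingers":0.6,"delta_pos":[0.1,0,0],"delta_rot":[0,0,0]},{"fingers":0.6,"delta_pos":[0.1,0,0],"delta_rot":[0,0,0]},{"fingers":0.6,"delta_pos":[0.1,0,0],"delta_rot":[0,0,0]},{"fingers":0.6,"delta_pos":[0,0,0],"delta_rot":[0,0,0]}]'

```text
time_s: 14.25
tcp_pos: [476.4, 274.9, 88.0]
tool_rot: [179.8, 0.3, 177.6]
wrist_force: [1.9, -0.0, 6.5]
finger_gap: 58.1
grasp_force: 55.4
```

```bash
python3 - <<'E'
from station import manip
from h import *
o=manip.get_obs();print(o["tcp_pos"],o["wrist_force"],o["finger_gap"],o["grasp_force"])
c=manip.capture("wrist");np.savez("pics/w7.npz",**c);cv2.imwrite("pics/w7.png",c["color"][:,:,::-1])
p=blob(c,(200,90,440,400),lambda h,s,v:(h>100)&(h<125)&(s>110)&(v>30));P=plane(c,p,106);print("tile",rect(P),p.min(0),p.max(0))
E
```

```text
[476.4032142  274.91370994  87.96210958] [ 1.8699359  -0.03634348  6.48831286] 58.06129084841455 55.409082770347595
tile [468.1 276.5  94.3  60.   -2.5] [234 163] [407 399]
```

play_rows --increments '[{"fingers":0.6,"delta_pos":[0,0,-0.15],"delta_rot":[0,0,0]},{"fingers":0.6,"delta_pos":[0,0,-0.25],"delta_rot":[0,0,0]},{"fingers":0.6,"delta_pos":[0,0,-0.4],"delta_rot":[0,0,0]},{"fingers":0.6,"delta_pos":[0,0,-0.4],"delta_rot":[0,0,0]},{"fingers":0.6,"delta_pos":[0,0,-0.4],"delta_rot":[0,0,0]},{"fingers":0.6,"delta_pos":[0,0,-0.3],"delta_rot":[0,0,0]},{"fingers":0.6,"delta_pos":[0,0,0],"delta_rot":[0,0,0]},{"fingers":0.6,"delta_pos":[0,0,0],"delta_rot":[0,0,0]}]'

```text
time_s: 15.3
tcp_pos: [473.6, 273.3, 199.6]
tool_rot: [-179.9, -0.1, 177.6]
wrist_force: [1.1, -0.0, -1.3]
finger_gap: 58.1
grasp_force: 54.7
```

```bash
python3 - <<'E'
from station import manip
from h import *
yel=lambda h,s,v:(h>15)&(h<32)&(s>100)&(v>60)
c=manip.capture("scene");np.savez("pics/scene2.npz",**c)
p=blob(c,(300,150,380,240),yel);print("yellow",rect(plane(c,p,106)),p.min(0),p.max(0))
w=manip.capture("wrist");np.savez("pics/w8.npz",**w);cv2.imwrite("pics/w8.png",w["color"][:,:,::-1])
p=blob(w,(150,90,490,420),lambda h,s,v:(h>100)&(h<125)&(s>110)&(v>30));print("blue px",p.min(0),p.max(0),rect(p))
a=cv2.resize(c["color"][120:270,270:420,::-1],(480,480),interpolation=cv2.INTER_CUBIC)
b=cv2.resize(w["color"][60:420,140:500,::-1],(320,320));b=cv2.copyMakeBorder(b,0,160,0,0,cv2.BORDER_CONSTANT)
cv2.imwrite("pics/chk.png",np.hstack([a,b]))
E
python3 go.py 523.5 -290 200 193.3
```

```text
yellow [495.3 267.6  85.6  67.2  -2.2] [318 186] [354 214]
blue px [235 163] [407 419] [321. 291. 256. 172. -90.]
j [30.  17.7 -7.5 64.9 -0.  32.4] tcp [473.5 273.2 199.2] [-1.7992e+02 -1.2000e-01  1.7759e+02] F [-0.1 -0.6 -0.4] gap 58.1
pos in tool now [-1.228e+00 -9.342e+00 -2.000e-03] pos after turn [ 1.348 -9.326 -0.013] rot [-0.008 -0.016 -1.964]
```

View pics/chk.png

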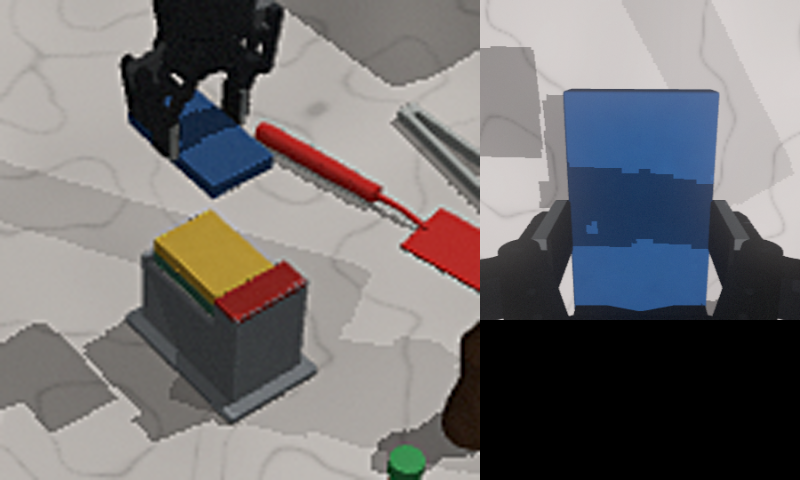

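The left panel shows the yellow tile risen against the hood, centred at crop (210,255), and the blue tile lifted level. The right panel shows the blue tile gripped squarely at mid-length. Next stop is the tray.

play_rows --increments '[{"fingers":0.6,"delta_pos":[0,0,0],"delta_rot":[0,0,-0.65]},{"fingers":0.6,"delta_pos":[0,0,0],"delta_rot":[0,0,-0.66]},{"fingers":0.6,"delta_pos":[0,0,0],"delta_rot":[0,0,-0.65]},{"fingers":0.6,"delta_pos":[0.08,-0.5,0],"delta_rot":[0,0,0]},{"fingers":0.6,"delta_pos":[0.11,-0.77,0],"delta_rot":[0,0,0]},{"fingers":0.6,"delta_pos":[0.11,-0.77,0],"delta_rot":[0,0,0]},{"fingers":0.6,"delta_pos":[0.11,-0.77,0],"delta_rot":[0,0,0]},{"fingers":0.6,"delta_pos":[0.11,-0.77,0],"delta_rot":[0,0,0]}]'

```text
time_s: 16.4
tcp_pos: [492.6, 55.9, 199.5]
tool_rot: [180.0, -0.1, -166.7]
wrist_force: [0.8, 0.7, -0.6]
finger_gap: 58.3
grasp_force: 54.7
```

play_rows --increments '[{"fingers":0.6,"delta_pos":[0.11,-0.77,0],"delta_rot":[0,0,0]},{"fingers":0.6,"delta_pos":[0.11,-0.77,0],"delta_rot":[0,0,0]},{"fingers":0.6,"delta_pos":[0.11,-0.77,0],"delta_rot":[0,0,0]},{"fingers":0.6,"delta_pos":[0.11,-0.77,0],"delta_rot":[0,0,0]},{"fingers":0.6,"delta_pos":[0.11,-0.77,0.1],"delta_rot":[0,0,0]},{"fingers":0.6,"delta_pos":[0.11,-0.77,0.3],"delta_rot":[0,0,0]},{"fingers":0.6,"delta_pos":[0.1,-0.4,0.3],"delta_rot":[0,0,0]},{"fingers":0.6,"delta_pos":[0,0,0.3],"delta_rot":[0,0,0]}]'

```text
time_s: 17.4
tcp_pos: [517.4, -248.1, 138.7]
tool_rot: [180.0, -0.1, -166.9]
wrist_force: [-0.2, -0.9, -0.7]
finger_gap: 58.1
grasp_force: 54.7
```

```bash
python3 go.py 523.5 -290 120 193.3
```

```text
j [-25.6  22.3  -9.9  57.9  -0.  -38.7] tcp [ 517.4 -248.1  138.7] [ 1.7997e+02 -7.0000e-02 -1.6691e+02] F [-0.2 -0.9 -0.7] gap 58.1
pos in tool now [ 0.058 -0.703  0.311] pos after turn [ 0.061 -0.702  0.311] rot [ 0.004 -0.009 -0.027]
```

play_rows --increments '[{"fingers":0.6,"delta_pos":[0.03,-0.35,0.2],"delta_rot":[0,0,-0.027]},{"fingers":0.6,"delta_pos":[0.03,-0.35,0.3],"delta_rot":[0,0,0]},{"fingers":0.6,"delta_pos":[0,0,0.4],"delta_rot":[0,0,0]},{"fingers":0.6,"delta_pos":[0,0,0.4],"delta_rot":[0,0,0]},{"fingers":0.6,"delta_pos":[0,0,0.15],"delta_rot":[0,0,0]},{"fingers":0.6,"delta_pos":[0,0,0],"delta_rot":[0,0,0]},{"fingers":0.6,"delta_pos":[0,0,0],"delta_rot":[0,0,0]}]'

```text
time_s: 18.27
tcp_pos: [525.1, -288.5, 54.3]
tool_rot: [-179.9, 0.1, -166.5]
wrist_force: [-0.2, -0.6, -0.4]
finger_gap: 58.3
grasp_force: 54.7
```

```bash
python3 - <<'E'
from station import manip
from h import *
o=manip.get_obs();T=o["tcp_pos"]
w=manip.capture("wrist");np.savez("pics/w9.npz",**w);s=manip.capture("scene");np.savez("pics/scene3.npz",**s)
B=lambda h,s,v:(h>100)&(h<125)&(s>110)&(v>30)
top=T[2]+18
p=blob(w,(150,60,490,470),B);P=plane(w,p,top);print("tile wrist",rect(P),p.min(0),p.max(0))
# front edge of tile: points with greatest tool-x, tray front edge likewise
y=np.radians(193.3);tx=np.array([np.cos(y),np.sin(y)]);ty=np.array([np.sin(y),-np.cos(y)])
a=(P[:,:2]-T[:2])@tx;b=(P[:,:2]-T[:2])@ty;f=np.abs(b)<20;print("tile front +x",np.percentile(a[f],97),"y range",b[(a>20)&(a<50)].min(),b[(a>20)&(a<50)].max())
q=blob(w,(100,20,540,470),wood);Q=plane(w,q,8);a=(Q[:,:2]-T[:2])@tx;b=(Q[:,:2]-T[:2])@ty;print("tray front",np.percentile(a[np.abs(b)<30],97),"y",b.min(),b.max(),q.min(0),q.max(0))
p=blob(s,(90,250,240,400),B);print("tile scene px",p.min(0),p.max(0),rect(plane(s,p,top)),len(p))
E
python3 go.py 523.5 -290 30 193.3
```

```text
tile wrist [ 519.5 -288.6  100.5   59.9   13.2] [234 161] [407 411]
tile front +x 55.450415849775965 y range -28.57509431377485 30.982570772914915
tray front 76.18260542431808 y -54.38614844611181 55.079011406743064 [208 108] [429 288]
tile scene px [143 313] [180 353] [ 536.  -286.6   95.7   61.7   12.1] 93
j [-28.8  28.5 -13.4  48.   -0.  -42.3] tcp [ 525.1 -288.5   54.5] [-1.7990e+02  9.0000e-02 -1.6651e+02] F [-1.4 -0.7 -1.3] gap 58.3
pos in tool now [ 0.033 -0.018  0.409] pos after turn [ 0.033 -0.019  0.409] rot [-0.012  0.012  0.024]
```

play_rows --increments '[{"fingers":0.6,"delta_pos":[0.017,-0.01,0.1],"delta_rot":[0,0,0]},{"fingers":0.6,"delta_pos":[0,0,0.15],"delta_rot":[0,0,0]},{"fingers":0.6,"delta_pos":[0,0,0.15],"delta_rot":[0,0,0]},{"fingers":0.6,"delta_pos":[0,0,0.15],"delta_rot":[0,0,0]},{"fingers":0.6,"delta_pos":[0,0,0.1],"delta_rot":[0,0,0]},{"fingers":0.6,"delta_pos":[0,0,0.06],"delta_rot":[0,0,0]},{"fingers":0.6,"delta_pos":[0,0,0],"delta_rot":[0,0,0]},{"fingers":0.6,"delta_pos":[0,0,0],"delta_rot":[0,0,0]}]'

```text
time_s: 19.38
tcp_pos: [523.7, -288.9, 11.1]
tool_rot: [-180.0, 0.0, -166.5]
wrist_force: [-0.1, 0.4, -0.3]
finger_gap: 58.2
grasp_force: 54.7
```

play_rows --increments '[{"fingers":0.6,"delta_pos":[0,0,0.03],"delta_rot":[0,0,0]},{"fingers":0.6,"delta_pos":[0,0,0.03],"delta_rot":[0,0,0]},{"fingers":0.6,"delta_pos":[0,0,0],"delta_rot":[0,0,0]}]'

```text
time_s: 19.75
tcp_pos: [523.2, -288.7, 7.1]
tool_rot: [180.0, -0.0, -166.5]
wrist_force: [0.1, 0.3, -0.4]
finger_gap: 58.0
grasp_force: 54.7
```

play_rows --increments '[{"fingers":0.6,"delta_pos":[0,0,0.025],"delta_rot":[0,0,0]},{"fingers":0.6,"delta_pos":[0,0,0],"delta_rot":[0,0,0]},{"fingers":0.6,"delta_pos":[0,0,0],"delta_rot":[0,0,0]}]'

```text
time_s: 20.12
tcp_pos: [523.4, -288.8, 5.7]
tool_rot: [-180.0, 0.0, -166.5]
wrist_force: [0.4, -0.3, -1.1]
finger_gap: 58.0
grasp_force: 54.7
```

play_rows --increments '[{"fingers":0.6,"delta_pos":[0,0,0.02],"delta_rot":[0,0,0]},{"fingers":0.6,"delta_pos":[0,0,0],"delta_rot":[0,0,0]}]'

```text
time_s: 20.38
tcp_pos: [523.3, -288.8, 4.4]
tool_rot: [-180.0, -0.0, -166.5]
wrist_force: [0.5, -0.4, -0.7]
finger_gap: 58.2
grasp_force: 54.7
```

play_rows --increments '[{"fingers":0.6,"delta_pos":[0,0,0.02],"delta_rot":[0,0,0]},{"fingers":0.6,"delta_pos":[0,0,0],"delta_rot":[0,0,0]}]'

```text
time_s: 20.62
tcp_pos: [523.3, -288.8, 3.2]
tool_rot: [-180.0, -0.0, -166.5]
wrist_force: [0.6, 0.0, -0.4]
finger_gap: 58.5
grasp_force: 54.7
```

play_rows --increments '[{"fingers":0.6,"delta_pos":[0,0,0.02],"delta_rot":[0,0,0]},{"fingers":0.6,"delta_pos":[0,0,0],"delta_rot":[0,0,0]}]'

```text
time_s: 20.88
tcp_pos: [523.4, -288.8, 3.1]
tool_rot: [-180.0, 0.0, -166.5]
wrist_force: [-1.5, 0.5, 5.7]
finger_gap: 57.8
grasp_force: 55.4
```

play_rows --increments '[{"fingers":0.6,"delta_pos":[0,0,0.02],"delta_rot":[0,0,0]},{"fingers":0.6,"delta_pos":[0,0,0],"delta_rot":[0,0,0]}]'

```text
time_s: 21.12
tcp_pos: [523.4, -288.8, 3.0]
tool_rot: [-180.0, 0.0, -166.5]
wrist_force: [-3.9, 2.0, 13.6]
finger_gap: 58.1
grasp_force: 56.2
```

Seated on the bay floor. Easing off slightly and releasing.

play_rows --increments '[{"fingers":0.6,"delta_pos":[0,0,-0.025],"delta_rot":[0,0,0]},{"fingers":0.25,"delta_pos":[0,0,0],"delta_rot":[0,0,0]},{"fingers":0.15,"delta_pos":[0,0,0],"delta_rot":[0,0,0]},{"fingers":0,"delta_pos":[0,0,0],"delta_rot":[0,0,0]},{"fingers":0,"delta_pos":[0,0,-0.2],"delta_rot":[0,0,0]},{"fingers":0,"delta_pos":[0,0,-0.6],"delta_rot":[0,0,0]},{"fingers":0,"delta_pos":[0,0,-0.9],"delta_rot":[0,0,0]},{"fingers":0,"delta_pos":[0,0,-0.9],"delta_rot":[0,0,0]}]'

```text
time_s: 22.12
tcp_pos: [523.2, -288.7, 160.6]
tool_rot: [-180.0, 0.0, -166.5]
wrist_force: [0.6, 0.4, -0.4]
finger_gap: 85.7
grasp_force: 0.0
```

play_rows --increments '[{"fingers":0,"delta_pos":[-0.6,0,-0.5],"delta_rot":[0,0,0]},{"fingers":0,"delta_pos":[-0.6,0,-0.5],"delta_rot":[0,0,0]},{"fingers":0,"delta_pos":[0,0,0],"delta_rot":[0,0,0]},{"fingers":0,"delta_pos":[0,0,0],"delta_rot":[0,0,0]}]'

```text
time_s: 22.62
tcp_pos: [592.7, -271.8, 218.2]
tool_rot: [180.0, -0.1, -166.5]
wrist_force: [-0.7, 0.7, -0.5]
finger_gap: 85.6
grasp_force: 0.0
```

```bash
cat > chk.py <<'E'
from station import manip
from h import *
B=lambda h,s,v:(h>100)&(h<125)&(s>110)&(v>30)
w=manip.capture("wrist");s=manip.capture("scene")
dk=lambda h,s,v:(h<28)&(s>70)&(v<115)
p=blob(w,(180,20,460,290),B);print("tile wrist",rect(plane(w,p,22)),p.min(0),p.max(0))
p=blob(w,(180,20,460,290),lambda h,s,v:wood(h,s,v)|B(h,s,v));print("tray wrist",rect(plane(w,p,8)),p.min(0),p.max(0))
p=blob(s,(105,300,215,390),B);print("tile scene",rect(plane(s,p,22)))
p=blob(s,(105,300,215,390),lambda h,s,v:wood(h,s,v)|B(h,s,v));print("tray scene",rect(plane(s,p,8)))
p=blob(s,(258,270,305,325),green);print("bowl px",p.min(0),p.max(0))
E
python3 chk.py; python3 go.py 614 -3.5 140 193.3
```

```text
tile wrist [ 522.7 -287.7  108.4   58.7   13.1] [285  57] [355 187]
tray wrist [ 523.5 -288.2  149.   109.    13.9] [255  35] [382 207]
tile scene [ 524.9 -289.8  116.4   61.5   13. ]
tray scene [ 522.4 -290.4  154.   110.3   13.8]
bowl px [267 282] [293 313]
j [-24.7  27.9  11.3  73.5  -0.  -38.1] tcp [ 591.8 -271.8  217.4] [ 1.7992e+02 -1.4000e-01 -1.6655e+02] F [ 0.5 -0.5  0.5] gap 85.5
pos in tool now [-1.404  4.261  1.292] pos after turn [-1.389  4.266  1.29 ] rot [ 0.01  -0.017  0.019]
```

Tile is centred in the bay within about 1 mm. Moving above the bowl at a safe height and checking what stands near it.

play_rows --increments '[{"fingers":0,"delta_pos":[-0.23,0.71,0],"delta_rot":[0,0,0]},{"fingers":0,"delta_pos":[-0.23,0.71,0],"delta_rot":[0,0,0]},{"fingers":0,"delta_pos":[-0.23,0.71,0],"delta_rot":[0,0,0]},{"fingers":0,"delta_pos":[-0.23,0.71,0],"delta_rot":[0,0,0]},{"fingers":0,"delta_pos":[-0.24,0.71,0],"delta_rot":[0,0,0]},{"fingers":0,"delta_pos":[-0.23,0.71,0],"delta_rot":[0,0,0]},{"fingers":0,"delta_pos":[0,0,0.4],"delta_rot":[0,0,0]},{"fingers":0,"delta_pos":[0,0,0],"delta_rot":[0,0,0]}]'

```text
time_s: 23.72
tcp_pos: [612.1, -3.9, 191.8]
tool_rot: [179.9, -0.3, -166.5]
wrist_force: [-0.6, 0.6, 0.1]
finger_gap: 85.1
grasp_force: 0.0
```

```bash
python3 - <<'E'
from station import manip
from h import *
s=dict(np.load("pics/scene0.npz"));print("sauce,mug,pepper,pot",np.round(plane(s,[(392,305),(236,405),(419,255),(325,395)],0)))
w=manip.capture("wrist");np.savez("pics/w10.npz",**w)
u,v=proj(w,[[614,-3.5,55]])[0];print("expect",u,v)
p=blob(w,(int(u)-80,int(v)-80,int(u)+80,min(int(v)+80,479)),lambda h,s,v:(h>50)&(h<90)&(s>60));P=plane(w,p,55)[:,:2].astype(np.float32)
print("bowl",rect(P),cv2.minEnclosingCircle(P),p.min(0),p.max(0))
E
python3 go.py 614 -3.5 100 193.3
```

```text
sauce,mug,pepper,pot [[ 786.  208.    0.]
 [ 758. -236.    0.]
 [ 717.  376.    0.]
 [ 863.  -72.    0.]]
expect 318.2445476855206 224.01438920659274
bowl [614.4  -3.3  63.9  63.8 -76.5] ((614.4463500976562, -3.4380247592926025), 32.43761444091797) [277 183] [360 264]
j [ -0.4  24.5   2.   67.7  -0.  -13.9] tcp [613.   -4.4 193.1] [ 179.97   -0.22 -166.54] F [ 0.1 -0.3  0.5] gap 85.7
pos in tool now [-0.025  0.009  1.552] pos after turn [-0.019  0.01   1.552] rot [ 0.004 -0.028  0.02 ]
```

play_rows --increments '[{"fingers":0,"delta_pos":[-0.025,0.012,0.6],"delta_rot":[0,-0.02,0]},{"fingers":0,"delta_pos":[0,0,0.6],"delta_rot":[0,0,0]},{"fingers":0,"delta_pos":[0,0,0.6],"delta_rot":[0,0,0]},{"fingers":0,"delta_pos":[0,0,0.5],"delta_rot":[0,0,0]},{"fingers":0,"delta_pos":[0,0,0.4],"delta_rot":[0,0,0]},{"fingers":0,"delta_pos":[0,0,0.2],"delta_rot":[0,0,0]},{"fingers":0,"delta_pos":[0,0,0.15],"delta_rot":[0,0,0]},{"fingers":0,"delta_pos":[0,0,0],"delta_rot":[0,0,0]}]'

```text
time_s: 24.78
tcp_pos: [616.6, -3.1, 11.5]
tool_rot: [-180.0, 0.2, -166.5]
wrist_force: [-0.7, -0.7, 0.1]
finger_gap: 85.3
grasp_force: 0.0
```

play_rows --increments '[{"fingers":0.1,"delta_pos":[0,0,0],"delta_rot":[0,0,0]},{"fingers":0.15,"delta_pos":[0,0,0],"delta_rot":[0,0,0]},{"fingers":0.2,"delta_pos":[0,0,0],"delta_rot":[0,0,0]},{"fingers":0.5,"delta_pos":[0,0,0],"delta_rot":[0,0,0]},{"fingers":0.5,"delta_pos":[0,0,0],"delta_rot":[0,0,0]},{"fingers":0.5,"delta_pos":[0,0,0],"delta_rot":[0,0,0]}]' --newtons 35

```text
time_s: 25.52
tcp_pos: [617.3, -3.2, 12.6]
tool_rot: [-179.9, 0.2, -166.5]
wrist_force: [-1.2, -1.5, 5.3]
finger_gap: 65.1
grasp_force: 38.1
```

play_rows --increments '[{"fingers":0.5,"delta_pos":[0,0,-0.2],"delta_rot":[0,0,0]},{"fingers":0.5,"delta_pos":[0,0,-0.4],"delta_rot":[0,0,0]},{"fingers":0.5,"delta_pos":[0,0,-0.5],"delta_rot":[0,0,0]},{"fingers":0.5,"delta_pos":[0,0,-0.5],"delta_rot":[0,0,0]},{"fingers":0.5,"delta_pos":[0,0,-0.2],"delta_rot":[0,0,0]},{"fingers":0.5,"delta_pos":[0,0,0],"delta_rot":[0,0,0]},{"fingers":0.5,"delta_pos":[0,0,0],"delta_rot":[0,0,0]}]'

```text
time_s: 26.4
tcp_pos: [615.3, -2.9, 118.0]
tool_rot: [180.0, 0.0, -166.5]
wrist_force: [-0.8, -0.2, -2.1]
finger_gap: 65.5
grasp_force: 39.3
```

```bash
cat > bw.py <<'E'
from station import manip
from h import *
o=manip.get_obs();T=o["tcp_pos"];w=manip.capture("wrist")
u,v=[int(x) for x in proj(w,[T+[0,0,42]])[0]]
p=blob(w,(max(u-130,0),max(v-110,0),u+130,min(v+130,480)),lambda h,s,v:(h>50)&(h<90)&(s>60));P=plane(w,p,T[2]-12.6+55)[:,:2].astype(np.float32)
print(T,"bowl rim",rect(P),cv2.minEnclosingCircle(P),p.min(0),p.max(0))
E
python3 bw.py; python3 go.py 525.5 -288.5 115 193.3
```

```text
[615.25168496  -2.87909717 117.9990581 ] bowl rim [609.4  -3.   65.3  61.5 -76.5] ((611.4542236328125, -3.9609785079956055), 34.56487274169922) [217 234] [424 412]
j [ -0.3  27.   -5.5  57.5   0.  -13.8] tcp [615.1  -2.9 117.8] [ 179.97    0.   -166.51] F [-0.8  0.6 -1.7] gap 65.3
pos in tool now [ 2.563 -4.281  0.045] pos after turn [ 2.549 -4.289  0.047] rot [0.004 0.    0.023]
```

play_rows --increments '[{"fingers":0.5,"delta_pos":[0.16,-0.27,0],"delta_rot":[0,0,0]},{"fingers":0.5,"delta_pos":[0.35,-0.58,0],"delta_rot":[0,0,0]},{"fingers":0.5,"delta_pos":[0.4,-0.68,0],"delta_rot":[0,0,0]},{"fingers":0.5,"delta_pos":[0.4,-0.68,0],"delta_rot":[0,0,0]},{"fingers":0.5,"delta_pos":[0.4,-0.68,0],"delta_rot":[0,0,0]},{"fingers":0.5,"delta_pos":[0.4,-0.68,0],"delta_rot":[0,0,0]},{"fingers":0.5,"delta_pos":[0.3,-0.5,0],"delta_rot":[0,0,0]},{"fingers":0.5,"delta_pos":[0.13,-0.21,0],"delta_rot":[0,0,0]}]'

```text
time_s: 27.45
tcp_pos: [526.2, -290.5, 118.3]
tool_rot: [180.0, 0.1, -166.7]
wrist_force: [-0.0, 0.5, -1.9]
finger_gap: 64.8
grasp_force: 39.4
```

play_rows --increments '[{"fingers":0.5,"delta_pos":[0,0,0.3],"delta_rot":[0,0,0]},{"fingers":0.5,"delta_pos":[0,0,0.3],"delta_rot":[0,0,0]},{"fingers":0.5,"delta_pos":[0,0,0.2],"delta_rot":[0,0,0]},{"fingers":0.5,"delta_pos":[0,0,0],"delta_rot":[0,0,0]},{"fingers":0.5,"delta_pos":[0,0,0],"delta_rot":[0,0,0]}]'

```text
time_s: 28.08
tcp_pos: [528.6, -288.2, 71.5]
tool_rot: [-180.0, 0.2, -166.5]
wrist_force: [0.2, 0.5, -1.5]
finger_gap: 65.0
grasp_force: 39.4
```

```bash
python3 bw.py; python3 go.py 526.5 -288.5 45 193.3
```

```text
[ 528.56873111 -288.15337772   71.46827723] bowl rim [ 522.  -288.4   65.3   60.4  -76.5] ((522.7615356445312, -288.1163024902344), 34.480464935302734) [216 234] [424 409]
j [-28.7  27.8 -11.7  50.3   0.1 -42.2] tcp [ 528.8 -288.3   71.7] [-179.94    0.22 -166.49] F [-0.1 -0.1 -1.2] gap 65.6
pos in tool now [0.039 0.006 0.445] pos after turn [0.037 0.005 0.445] rot [-0.008  0.027  0.026]
```

play_rows --increments '[{"fingers":0.5,"delta_pos":[0.01,0,0.15],"delta_rot":[0,0.027,0]},{"fingers":0.5,"delta_pos":[0,0,0.15],"delta_rot":[0,0,0]},{"fingers":0.5,"delta_pos":[0,0,0.15],"delta_rot":[0,0,0]},{"fingers":0.5,"delta_pos":[0,0,0.09],"delta_rot":[0,0,0]},{"fingers":0.5,"delta_pos":[0,0,0],"delta_rot":[0,0,0]},{"fingers":0.5,"delta_pos":[0,0,0],"delta_rot":[0,0,0]}]'

```text
time_s: 28.88
tcp_pos: [527.7, -288.4, 38.7]
tool_rot: [-180.0, -0.0, -166.5]
wrist_force: [1.0, -0.6, -1.3]
finger_gap: 65.3
grasp_force: 39.4
```

play_rows --increments '[{"fingers":0.5,"delta_pos":[0,0,0.02],"delta_rot":[0,0,0]},{"fingers":0.5,"delta_pos":[0,0,0],"delta_rot":[0,0,0]}]'

```text
time_s: 29.12
tcp_pos: [527.7, -288.3, 37.5]
tool_rot: [-180.0, -0.0, -166.5]
wrist_force: [-1.2, -0.8, -0.8]
finger_gap: 65.2
grasp_force: 39.4
```

play_rows --increments '[{"fingers":0.5,"delta_pos":[0,0,0.02],"delta_rot":[0,0,0]},{"fingers":0.5,"delta_pos":[0,0,0],"delta_rot":[0,0,0]}]'

```text
time_s: 29.38
tcp_pos: [527.5, -288.3, 36.1]
tool_rot: [-180.0, -0.1, -166.5]
wrist_force: [-0.3, -0.2, -1.6]
finger_gap: 65.3
grasp_force: 39.4
```

play_rows --increments '[{"fingers":0.5,"delta_pos":[0,0,0.02],"delta_rot":[0,0,0]},{"fingers":0.5,"delta_pos":[0,0,0],"delta_rot":[0,0,0]}]'

```text
time_s: 29.62
tcp_pos: [527.5, -288.3, 34.9]
tool_rot: [-180.0, -0.1, -166.5]
wrist_force: [0.2, -0.4, -1.0]
finger_gap: 65.4
grasp_force: 39.4
```

play_rows --increments '[{"fingers":0.5,"delta_pos":[0,0,0.02],"delta_rot":[0,0,0]},{"fingers":0.5,"delta_pos":[0,0,0],"delta_rot":[0,0,0]}]'

```text
time_s: 29.88
tcp_pos: [527.4, -288.3, 34.6]
tool_rot: [-180.0, -0.1, -166.5]
wrist_force: [-2.2, 0.9, 4.2]
finger_gap: 65.3
grasp_force: 39.8
```

Contact at z = 34.6, as expected. Releasing and rising.

play_rows --increments '[{"fingers":0.2,"delta_pos":[0,0,0],"delta_rot":[0,0,0]},{"fingers":0.12,"delta_pos":[0,0,0],"delta_rot":[0,0,0]},{"fingers":0,"delta_pos":[0,0,0],"delta_rot":[0,0,0]},{"fingers":0,"delta_pos":[0,0,0],"delta_rot":[0,0,0]},{"fingers":0,"delta_pos":[0,0,-0.3],"delta_rot":[0,0,0]},{"fingers":0,"delta_pos":[0,0,-0.7],"delta_rot":[0,0,0]},{"fingers":0,"delta_pos":[0,0,-0.9],"delta_rot":[0,0,0]},{"fingers":0,"delta_pos":[0,0,-0.9],"delta_rot":[0,0,0]}]'

```text
time_s: 30.88
tcp_pos: [527.4, -288.1, 203.2]
tool_rot: [180.0, -0.1, -166.5]
wrist_force: [-0.5, -1.0, 0.3]
finger_gap: 85.3
grasp_force: 0.0
```

play_rows --increments '[{"fingers":0,"delta_pos":[-0.5,0,-0.3],"delta_rot":[0,0,0]},{"fingers":0,"delta_pos":[-0.5,0,0],"delta_rot":[0,0,0]},{"fingers":0,"delta_pos":[0,0,0],"delta_rot":[0,0,0]},{"fingers":0,"delta_pos":[0,0,0],"delta_rot":[0,0,0]}]'

```text
time_s: 31.38
tcp_pos: [585.3, -274.1, 219.1]
tool_rot: [180.0, -0.1, -166.5]
wrist_force: [-0.5, 0.7, 0.5]
finger_gap: 85.2
grasp_force: 0.0
```

```bash
python3 - <<'E'
from station import manip
from h import *
w=manip.capture("wrist");s=manip.capture("scene");G=lambda h,s,v:(h>50)&(h<92)&(s>60);B=lambda h,s,v:(h>100)&(h<125)&(s>110)&(v>30)
U=lambda *a:wood(*a)|B(*a)|G(*a)
for n,c,b in(("wrist",w,(180,10,460,290)),("scene",s,(105,270,215,390))):
    p=blob(c,b,G);P=plane(c,p,77)[:,:2].astype(np.float32);print(n,"bowl",rect(P),cv2.minEnclosingCircle(P))
    p=blob(c,b,lambda *a:B(*a)|G(*a));print(" tile+bowl",rect(plane(c,p,22)))
    p=blob(c,b,U);print(" tray",rect(plane(c,p,8)))
yel=lambda h,s,v:(h>15)&(h<32)&(s>100)&(v>60)
print("yellow",rect(plane(s,blob(s,(300,150,380,240),yel),106)))
o=manip.get_obs();print(o["tcp_pos"],o["wrist_force"],o["time_s"])
E
```

```text
wrist bowl [ 524.2 -287.8   64.2   64.2  -76.5] ((524.303466796875, -287.7872314453125), 32.62874221801758)
 tile+bowl [ 523.2 -288.1  108.1   76.2   13.5]
 tray [ 523.7 -288.2  149.   109.1   13.9]
scene bowl [ 536.  -292.8   90.3   62.8  -14.8] ((536.46923828125, -290.95452880859375), 45.27737808227539)
 tile+bowl [ 516.8 -282.1  129.2   80.2   12. ]
 tray [ 522.2 -290.1  153.9  110.4   14.1]
yellow [495.9 267.6  84.3  67.3  -2.1]
[ 585.03423151 -274.26691728  219.35023367] [-0.15850918  0.24462897  0.5905264 ] 31.475
```

The bowl is upright and within 2 mm of the tile's centre, and the tile is centred in the bay.

```bash
python3 -c "
from station import manip
print(manip.hand_in())"
```

```text
the job is handed in; nothing more can be done
None
```

The job is handed in at about 31.5 s of the 61 s allowed: by the last camera check the blue tile lies centred in the tray's bay, the bowl stands about 1 mm from its middle, and the yellow tile has risen to the hood. The hand-in returned no verdict. The fingertips sit about 30 mm higher than the interface text says, which I measured by touching the hood and corrected for.

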